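# Clamp the clip-top jar of cotton buds

## Task

Shower steam is getting into the cotton buds: swing the wire clasp of the taller clip-top jar from its leaning-back position up over the lid and past its dead point until it sits fully home, clamping the lid, then let go of it. Leave the shorter, empty jar's clasp open as it is, and do not disturb the soap pump, the cup lying on its side or the comb.

Things in the scene. Friction and masses are not known exactly. Their poses are not given: they have to be found in the camera images.
- tall_jar: The TALL clip-top glass jar, 94 mm wide, full of white cotton buds, fixed in a screwed-down grey foot ring (112 mm wide) on a 20 mm thick white shelf board. Origin: centre of its underside. The 90 mm wide lid lies closed, its edge 137 mm above the underside; a steel cam rib, 10 mm wide, runs front to back over the lid, up to 165 mm above the underside.
- tall_clasp (a joint): Tall jar's clasp angle (rad): 0 leans back 60 degrees from upright (the start, against its back stop), 1.05 upright, 1.75 home stop, leaning 40 degrees to the front. Springs beside the neck hold it back: resistance up to about 2 N at the tab until the dead point at about 1.45; past it the springs snap it home and keep it there. Let go before that, it falls back.
- tall_jar_pivot (a point): Centre of the level hinge axis of the tall jar's clasp, on the jar's centre line, 115 mm above the jar's underside (135 mm above the work surface). Axes are the jar's: x to its back, y along the hinge axis, z up. The clasp starts leaning to +x and goes home to -x.
- tall_clasp_tab (a point): Grip point on the thumb tab of the tall jar's clasp, 84 mm from the hinge axis. Clasp: 5 mm steel wire U, arms 52 mm either side of the jar's centre, crossbar 50 mm from the axis; from its middle a flat tab (24 mm wide along the axis, 6 mm thick) stands out to 98 mm. Free on both sides: pinched across its width it pivots between the fingers as it is carried round the axis.
- squat_clasp (a joint): The same clasp angle for the SHORTER jar (empty), also starting at 0, leaning back. To be left alone.
- squat_clasp_tab (a point): Grip point of the shorter jar's clasp tab; same clasp and lid, but its hinge axis is 70 mm above the jar's underside (90 mm above the work surface). To be left alone.
- pump_center (a point): Centre of the loose pink soap pump, 62 mm across, 137 mm tall, standing on the shelf board at one end. Bystander.
- cup_center (a point): Centre of the loose orange plastic cup lying on its side, 70 mm across, 85 mm long. Bystander.
- comb_center (a point): Centre of the loose black comb lying flat, 170 x 30 x 5 mm, between the robot and the jars. Bystander.

How it is judged:
By the outcome, as a careful person would: the job done as asked, in the order asked, and still so for the second after the job is handed in, with the robot touching nothing.
It also fails if it takes over 38 s, if anything falls off the work surface, if the arm or the gripper's body presses on something with over 40 N, if the wrist force passes 120 N, or if a joint passes its speed limit or range.

## Robot

A 6-joint arm with a two-finger parallel gripper is mounted at the origin on the work surface. World frame = base frame: x ahead of the robot, y to its left, z up, the work surface at z = 0. Lengths are in m, angles in rad, forces in N, time in s.
With the tool pointing down it reaches from about 0.35 to 0.975 m from the base axis. Payload 4.9 kg.
Tool frame: the origin (TCP) lies at the very end of the fingers, on their centre line; the grasp point (between the pads) lies 19 mm behind it (pinch_z is the distance from the TCP to the grasp point, in m); z points along the fingers, y is the line along which they close (so a half turn about z gives the same grasp; the last joint's range is limited). The gripper opens to 85 mm and grips with 20 to 120 N. Pads are 22 mm wide; open, the fingers measure 114 mm over their backs; the gripper's body (76 mm by 85 mm) begins 54 mm behind the grasp point. The pads swing forward as they close: fully open they stand 13 mm farther back than shut.
Start: joints at [-1.302, 0.053, 1.613, -0, 1.476, -0.119], TCP at [0.236, -0.579, 0.199] pointing down, gripper open.
Joint ranges: [-3.01, 3.01], [-1.01, 2.22], [0.06, 2.58], [-1.02, 4.17], [0.09, 2.62], [-3.14, 3.14]. Speed limits (rad/s): [2.57, 2.57, 3.14, 3.14, 3.14, 3.14].

## Interface

Orientations are given as a unit quaternion [w, x, y, z].
In Python, from plant import * gives the robot as it stands. The module is installed in compiled form; this text tells all that it offers.
- The arm moves only by the tool play_rows, never from a script. Its arguments are lists of equal length, an entry for each row: "linear": the shift along the world's x, y, z in m, a list of three; "turn": the turn about the world's z in degrees. A call has 1 to 8 rows; each row shifts and turns the commanded pose from where the row before left it; what a row does not reach is not made up. A row lasts 1/8 s, in which the tool goes at most 62.5 mm and 10.7 degrees, less where a joint would pass 70% of its speed; a pose out of reach is approached as far as the arm can. A call is refused whole if a number of a shift passes 0.0625 or a number of a turn 10.7, either way. A call with a gripper value outside its range is refused whole. "hand" is the finger opening in m, from 0 to 0.0854, set as the call begins (left out, the last holds). The fingers move at their own pace and stop on an object; the grip force is fixed at half the most. Time passes only in rows, so rows that do not move let the fingers close. It gives the time, the measured TCP pose, the force, the opening and the grip force at its end, in the units of the state.
- state(): the state, without advancing time (a new reading comes with each control period).
- grab_frame(name): name is "scene" or "top" or "wrist"; returns the picture (400x640x3 uint8, red, green, blue); there is no depth.
- camera_info(name): a dict with "camera_matrix" (3x3 intrinsics, pixels), "distortion" ([k1, k2, p1, p2, k3] as OpenCV has them; the pictures are not rectified), "origin" and "attitude" of the camera in the world; the wrist camera has in their place "mount" (4x4, takes a point from camera to tool coordinates, whose origin is the TCP and whose axes are the flange's). Camera axes: x right, y down, z forward; pixel columns grow to the right and rows downward; lengths in m; the calibration is good to about 2 mm. A picture is of the moment at which its call begins: read the wrist's pose just before it. camera_info takes no time and is no camera call.
- job_done(): hands the job in; it is judged then, once.
Trained networks look in the newest picture that a camera, given by its name, has taken for a name from the list of things; names that differ only in an ending like _2 or _b are one class to them, and where a whole thing is asked for, a point or a joint stands for the part that bears it (a point fixed in the world has none). Each returns a list of dicts, best first, with "p" (0 to 1); they miss things now and then, are a little off and sometimes report something else, mostly with a low value. They report only what shows in the picture. A call takes as long as a camera call.
- trace(camera, thing): "region" (400x640 bool, what is visible of it) and "location" ([column, row] in pixels, amid what is visible of it).
The state is a dict: "time": time; "joint_pos": joint angles; "joint_vel": joint speeds; "joint_efforts": joint torques, N m; "tool_pos": TCP position; "tool_rot": TCP orientation; "contact_force": force on the tool from outside, world axes, zero at the start; "ft_torque": the same for the moment, N m; "gripper_width": opening from 0.0 (shut) to 1.0 (fully open); "grasp_force": force on a finger pad.
Only numpy, scipy, OpenCV 4.12 (cv2) and the standard library are available. Lean on these libraries where they do the work, as an engineer would, in place of code of your own. Each camera call takes 0.05 s, during which the arm holds its last target. There are 200 camera calls.

## Working session

There is one attempt and no reset: what is moved stays moved. The work goes in short steps, Python scripts to look and compute and a tool call to move; the robot and the scene stay as the last step left them, time stands still between calls to the robot, and variables do not carry over. Pictures are saved under pics/ and viewed, at most 11 in all, crops included, and the job is handed in when it is done.

Besides the shell and the picture viewer there is one more tool, called after ">>>" by a JSON object that holds its "api" and its "payload". play_rows: Moves the arm, as the interface text tells. Its arguments: {"type":"object","properties":{"linear":{"type":"array","items":{"type":"array","items":{"type":"number"}}},"turn":{"type":"array","items":{"type":"number"}},"hand":{"type":"number"}},"required":["linear","turn"]}

```bash
mkdir -p pics; cat > h.py <<'E'
from plant import *
import numpy as np, cv2
from scipy.spatial.transform import Rotation as R
def rot(a):
    a=np.array(a,float)
    return a if a.shape==(3,3) else R.from_quat(np.r_[a[1:],a[0]]).as_matrix()
def cam(n,st=None):
    c=camera_info(n)
    if n=="wrist":
        T=np.array(c["mount"]); Q=rot(st["tool_rot"])
        return c, np.array(st["tool_pos"])+Q@T[:3,3], Q@T[:3,:3]
    return c,np.array(c["origin"]),rot(c["attitude"])
def ray(n,px,st=None):
    c,o,A=cam(n,st)
    u=cv2.undistortPoints(np.array([[px]],float),np.array(c["camera_matrix"]),np.array(c["distortion"]))[0,0]
    d=A@np.r_[u,1]; return o,d/np.linalg.norm(d)
def atz(n,px,z,st=None):
    o,d=ray(n,px,st); return o+d*(z-o[2])/d[2]
def proj(n,P,st=None):
    c,o,A=cam(n,st)
    p=(np.atleast_2d(P)-o)@A
    return cv2.projectPoints(p,np.zeros(3),np.zeros(3),np.array(c["camera_matrix"]),np.array(c["distortion"]))[0][:,0]
def save(n,im): cv2.imwrite(f"pics/{n}.png",im[...,::-1])
E
python3 - <<'E'
from h import *
for n in("scene","top"):
    im=grab_frame(n); save(n+"0",im); c=camera_info(n); print(n,c["origin"],c["attitude"])
    for t in("tall_jar","tall_clasp_tab","squat_clasp_tab","pump_center","cup_center","comb_center"):
        for r in trace(n,t)[:2]: print(t,round(r["p"],2),np.round(r["location"]),r["region"].sum())
print(state()["time"],state()["tool_rot"],camera_info("wrist")["mount"])
E
```

```text
scene [1.18705766 0.16112578 1.02508366] [-0.19961979  0.59673897  0.73507236 -0.25243449]
tall_jar 0.96 [373. 216.] 2025
tall_clasp_tab 0.6 [369. 212.] 90
pump_center 0.87 [467. 227.] 942
cup_center 0.9 [180. 194.] 735
comb_center 0.66 [305. 186.] 296
comb_center 0.23 [371. 217.] 2136
top [4.37443317e-01 4.59785495e-04 1.21190302e+00] [-0.02462872  0.7119625  -0.7010999   0.0310121 ]
tall_jar 0.77 [255. 210.] 1473
tall_clasp_tab 0.74 [256. 188.] 280
squat_clasp_tab 0.51 [352. 186.] 171
pump_center 0.68 [172. 217.] 585
cup_center 0.75 [449. 209.] 778
cup_center 0.17 [352. 184.] 196
comb_center 0.75 [339. 255.] 328
0.7 [5.43143048e-05 9.81256138e-01 1.92708038e-01 6.08112974e-06] [[ 9.50070356e-04 -9.47737727e-01 -3.19049052e-01  8.20724129e-02]
 [ 9.99999542e-01  9.36899602e-04  1.94750058e-04 -3.38535463e-04]
 [ 1.14344953e-04 -3.19049091e-01  9.47738183e-01 -1.75073052e-01]
 [ 0.00000000e+00  0.00000000e+00  0.00000000e+00  1.00000000e+00]]
```

View pics/scene0.png

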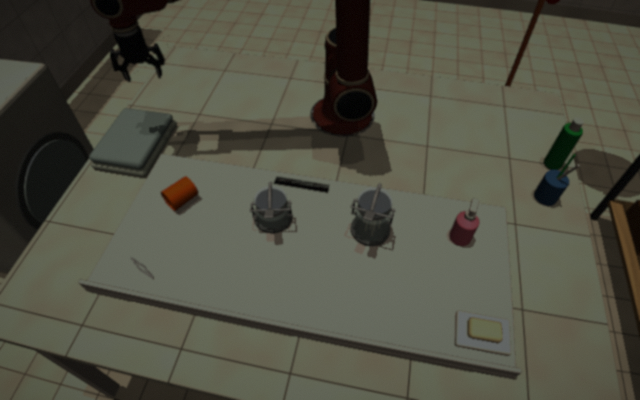

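View pics/top0.png

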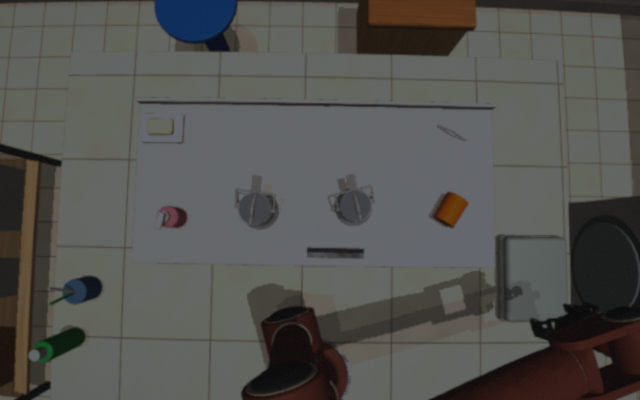

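The scene view shows the tall jar at (373,216), left of the pink pump. In the top view the tall jar is at (256,210) with its tab leaning up (world +x) at about (256,182), and the shorter jar is at (352,207).

```bash
cat > m.py <<'E'
from h import *
r=trace("top","tall_clasp_tab")[0]; reg=r["region"]; ys,xs=np.nonzero(reg); print("bbox",xs.min(),xs.max(),ys.min(),ys.max())
im=grab_frame("top")
crop=im[160:240,210:390]; save("topc",cv2.convertScaleAbs(cv2.resize(crop,None,fx=4.4,fy=4.4,interpolation=3),alpha=2))
for px in((256,210),): print("lid",atz("top",px,.165))
for px in((256,178),(256,182)): print("tab",px,atz("top",px,.18))
print("squat",atz("top",(352,207),.12),"pump",atz("top",(172,217),.09), "comb",atz("top",(336,253),.02),"cup",atz("top",(449,209),.055))
print(atz("scene",(373,204),.165))
E
python3 m.py
```

```text
bbox 235 275 176 209
lid [0.48626814 0.15316236 0.165     ]
tab (256, 178) [0.56959574 0.15327005 0.18      ]
tab (256, 182) [0.55903133 0.15297553 0.18      ]
squat [ 0.50079593 -0.10524047  0.12      ] pump [0.46596479 0.40292921 0.09      ] comb [ 0.36802124 -0.06819778  0.02      ] cup [ 0.50297874 -0.39864098  0.055     ]
[0.51249988 0.16157651 0.165     ]
```

View pics/topc.png

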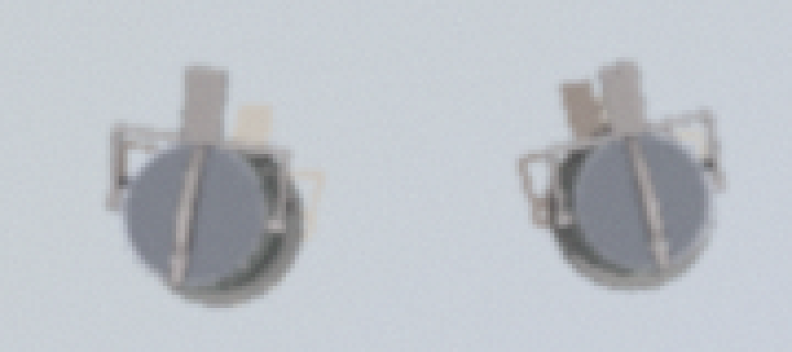

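The crop shows the tall jar's crossbar from (118,128) to (290,150), tab tip at (207,68), and rib from (177,282) to (199,148). The paler patches are shadows. The clasp is yawed by about -8°.

```bash
cat > m2.py <<'E'
from h import *
f=lambda a,b:(210+(a+.5)/4.4-.5,160+(b+.5)/4.4-.5)
w=lambda a,b,z:atz("top",f(a,b),z)
a,b=w(118,128,.16),w(290,150,.16); d=a-b; print("bar",a,b,(a+b)/2,np.linalg.norm(d),"yaw",np.degrees(np.arctan2(-d[0],d[1])))
a,b=w(199,148,.175),w(177,282,.175); d=a-b; print("rib",a,b,np.linalg.norm(d),"yaw",np.degrees(np.arctan2(d[1],d[0])))
print("lid",w(196,210,.16),"tip",w(207,68,.184),"grip",w(205.5,85,.177))
s=state(); print(s["tool_pos"],R.from_matrix(rot(s["tool_rot"])).as_matrix().round(3))
E
python3 m2.py
```

```text
bar [0.54256534 0.20776367 0.16      ] [0.53079929 0.10298396 0.16      ] [0.53668232 0.15537381 0.16      ] 0.10543825491054087 yaw -6.4070849747622916
rib [0.52981303 0.15594419 0.175     ] [0.44969769 0.16687402 0.175     ] 0.08085745508570127 yaw -7.76868459511761
lid [0.49349971 0.15898184 0.16      ] tip [0.57683497 0.15116829 0.184     ] grip [0.56752306 0.15280715 0.177     ]
[ 0.23633049 -0.5785679   0.19852582] [[ 0.926  0.378 -0.   ]
 [ 0.378 -0.926 -0.   ]
 [-0.     0.    -1.   ]]
```

>>> {"api": "play_rows", "payload": {"linear": [[0,0,0.06],[0,0,0.06],[0.021,0.046,0],[0.021,0.046,0],[0.021,0.046,0],[0.021,0.046,0],[0.021,0.046,0],[0.021,0.046,0]], "turn": [0,0,-1.8,-1.8,-1.8,-1.8,-1.8,-1.8], "hand": 0.0854}}

```text
time: 1.8
tool_pos: [0.3628, -0.3011, 0.3187]
tool_rot: [0.0, 0.995, 0.099, 0.0]
contact_force: [1.0, -0.6, 0.4]
gripper_width: 1.001
grasp_force: 0.0
```

>>> {"api": "play_rows", "payload": {"linear": [[0.021,0.046,0],[0.021,0.046,0],[0.021,0.046,0],[0.021,0.046,0],[0.021,0.046,0],[0.021,0.046,0],[0.021,0.046,0],[0.021,0.046,0]], "turn": [-1.8,-1.8,-1.8,-1.8,-1.8,-1.8,-1.8,-1.8]}}

```text
time: 2.8
tool_pos: [0.5308, 0.0671, 0.3188]
tool_rot: [0.0, 1.0, -0.026, 0.0]
contact_force: [0.1, -1.4, 0.1]
gripper_width: 1.0
grasp_force: 0.0
```

>>> {"api": "play_rows", "payload": {"linear": [[0.018,0.043,-0.01],[0.018,0.043,-0.01],[0,0,0],[0,0,0]], "turn": [-2,-2,0,0]}}

```text
time: 3.3
tool_pos: [0.5663, 0.1513, 0.2985]
tool_rot: [0.0, 0.998, -0.061, -0.0]
contact_force: [-0.4, -0.5, 0.6]
gripper_width: 1.001
grasp_force: 0.0
```

```bash
cat > w.py <<'E'
from h import *
import sys
n=sys.argv[1]
s=state(); im=grab_frame("wrist"); save(n,cv2.convertScaleAbs(im,alpha=1.8))
Q=rot(s["tool_rot"]); print(s["time"],np.round(s["tool_pos"],4),np.round(Q,3).tolist(),np.round(s["joint_pos"],2),s["gripper_width"],np.round(s["contact_force"],1))
for r in trace("wrist","tall_clasp_tab")[:2]: print(r["p"],r["location"],atz("wrist",r["location"],.177,s))
y=np.radians(-7);J=np.array([[np.cos(y),-np.sin(y),0],[np.sin(y),np.cos(y),0],[0,0,1]])
P=[np.r_[.494,.159,.135]+J@np.array(v) for v in([.0727,0,.042],[.085,.012,.049],[.085,-.012,.049],[.043,.052,.025],[.043,-.052,.025])]
print(proj("wrist",P,s).round(1).tolist())
E
python3 w.py w1
```

```text
3.3 [0.5663 0.1513 0.2985] [[0.993, -0.121, -0.0], [-0.121, -0.993, -0.0], [-0.0, 0.0, -1.0]] [ 0.13 -0.08  1.58 -0.    1.64  1.83] 1.0010416160598055 [-0.4 -0.5  0.6]
0.74 [318.5, 203.3] [0.54564292 0.1564661  0.177     ]
[[322.0, 184.8], [310.5, 175.2], [333.6, 175.2], [277.4, 205.4], [366.2, 205.5]]
```

View pics/w1.png

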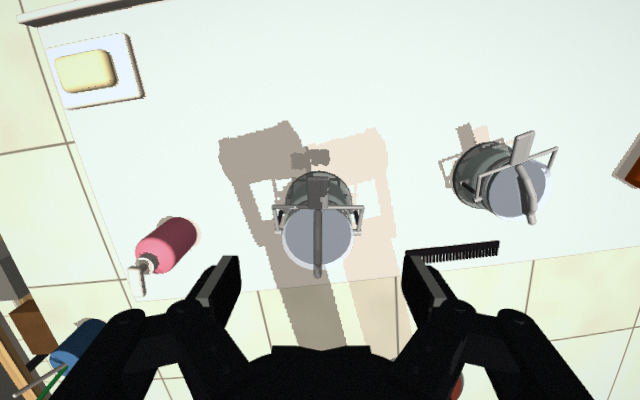

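The wrist view shows the tall jar's crossbar level from (275,208) to (361,208) and its tab at (317,175–203). That is about 4 px left of the prediction, so I shift y by +4 mm and descend partway for a closer look.

>>> {"api": "play_rows", "payload": {"linear": [[0,0.004,-0.03],[0,0,-0.035],[0,0,-0.02],[0,0,0],[0,0,0]], "turn": [0,0,0,0,0]}}

```text
time: 4.03
tool_pos: [0.5672, 0.1552, 0.2153]
tool_rot: [-0.0, 0.998, -0.061, 0.001]
contact_force: [-0.1, -0.7, -0.0]
gripper_width: 0.996
grasp_force: 0.0
```

```bash
python3 w.py w2
```

```text
4.025 [0.5672 0.1552 0.2153] [[0.993, -0.122, 0.003], [-0.122, -0.993, 0.0], [0.003, -0.001, -1.0]] [ 0.14 -0.05  1.68  0.    1.5   1.83] 0.9956594774532241 [-0.1 -0.7 -0. ]
0.58 [318.5, 235.2] [0.54767657 0.15977565 0.177     ]
0.3 [322.2, 256.0] [0.5280351  0.15906284 0.177     ]
[[327.6, 213.1], [312.2, 201.4], [343.6, 201.4], [268.7, 237.2], [384.9, 237.3]]
```

View pics/w2.png

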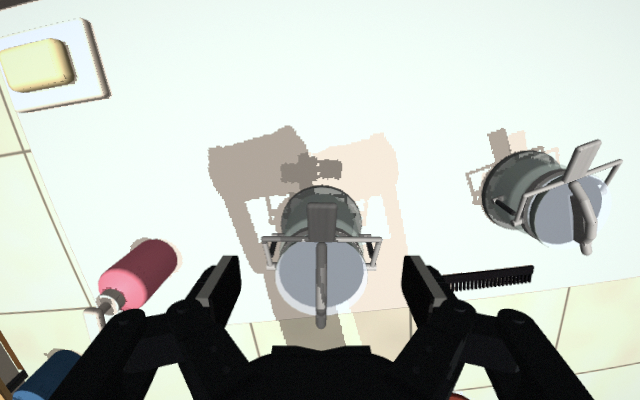

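The tab tip is now at (308–335,204) and the crossbar at (264–380,238), centred between the fingers. I go down 58 mm with a 2 mm shift back in x, then close.

>>> {"api": "play_rows", "payload": {"linear": [[-0.002,0,-0.02],[0,0,-0.02],[0,0,-0.018],[0,0,0]], "turn": [0,0,0,0]}}

```text
time: 4.62
tool_pos: [0.5624, 0.1552, 0.1521]
tool_rot: [0.001, 0.998, -0.061, -0.003]
contact_force: [0.1, -0.8, 0.3]
gripper_width: 1.0
grasp_force: 0.0
```

>>> {"api": "play_rows", "payload": {"linear": [[0,0,0],[0,0,0],[0,0,0],[0,0,0],[0,0,0],[0,0,0],[0,0,0],[0,0,0]], "turn": [0,0,0,0,0,0,0,0], "hand": 0.015}}

```text
time: 5.62
tool_pos: [0.5643, 0.1554, 0.1555]
tool_rot: [-0.0, 0.998, -0.061, -0.0]
contact_force: [0.3, 0.4, 0.8]
gripper_width: 0.176
grasp_force: 0.0
```

```bash
python3 w.py w3
```

```text
5.625 [0.5643 0.1554 0.1555] [[0.993, -0.122, -0.0], [-0.122, -0.993, 0.0], [-0.0, -0.0, -1.0]] [ 0.14 -0.01  1.75  0.    1.4   1.83] 0.1760446965791675 [0.3 0.4 0.8]
0.89 [320.3, 264.8] [0.55286786 0.15738249 0.177     ]
0.26 [502.8, 299.3] [0.51106585 0.0403151  0.177     ]
[[329.6, 244.4], [308.9, 230.5], [351.5, 230.6], [253.4, 271.2], [403.1, 271.2]]
```

View pics/w3.png

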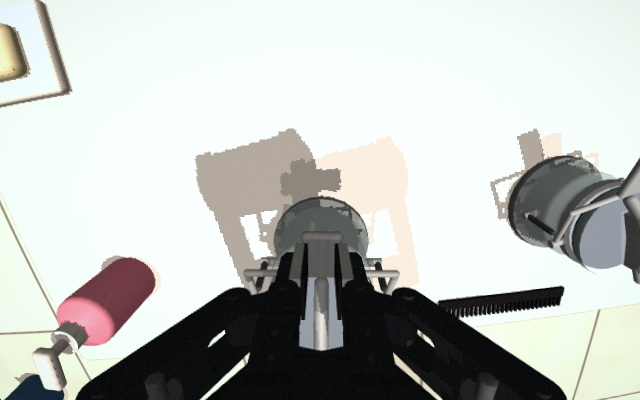

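Measured opening is 15 mm with no grip force, so the pads missed the 24 mm tab. The picture shows the tab tip at (302–342,238) just beyond the fingers. I'll check it with a closer composite view.

```bash
python3 - <<'E'
from h import *
s=state(); a=grab_frame("wrist")[200:350,230:410]; b=grab_frame("scene")[140:250,310:442]
a=cv2.resize(cv2.convertScaleAbs(a,alpha=1.8),(400,333),interpolation=3);b=cv2.resize(cv2.convertScaleAbs(b,alpha=2.5),(400,333),interpolation=3)
save("c4",np.hstack([a,b]))
t=np.array(s["tool_pos"]);P=[t,t+[0,0,.019],t+[0,.0075,0],t+[.011,0,0]]
print(proj("wrist",P,s).round(1).tolist(),proj("scene",P).round(1).tolist())
print(trace("scene","tall_clasp_tab")[0]["location"],trace("scene","tall_jar")[0]["location"])
E
```

```text
[[321.1, 232.9], [321.2, 246.1], [310.1, 234.1], [319.1, 217.8]] [[367.5, 222.2], [368.2, 217.7], [370.5, 222.7], [366.9, 225.7]]
[371.4, 213.7] [369.8, 222.9]
```

View pics/c4.png

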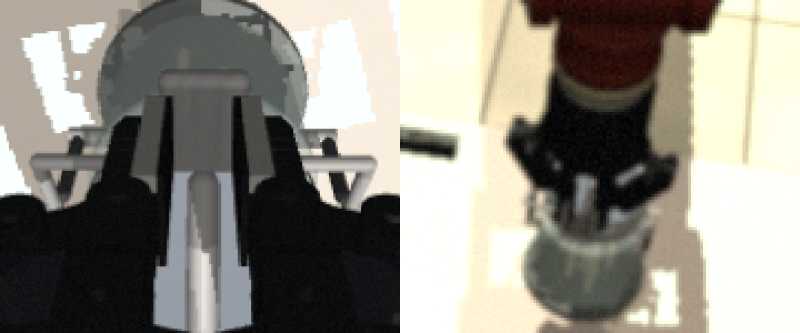

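The left panel shows the pad ends at crop row 95 (image row 243), above the tab. The reported TCP projects to row 233 and its front edge to row 218. So the real pad ends sit higher than the reported TCP, and I'll work out by how much.

```bash
python3 - <<'E'
from h import *
import plant
print([x for x in dir(plant) if not x.startswith('_')], getattr(plant,"pinch_z",None))
s=state();t=np.array(s["tool_pos"]);Q=rot(s["tool_rot"])
for name,g in(("15mm",.0075),("open",.0427)):
    print(name)
    for k in(0,.01,.02,.03,.04,.05): print(k,proj("wrist",[t+Q@np.array([.011,sg*g,-k]) for sg in(1,-1)],s).round(0).tolist())
E
```

```text
['IKError', 'camera_info', 'grab_frame', 'job_done', 'pinch_z', 'state', 'trace'] 0.0187
15mm
0 [[332.0, 218.0], [310.0, 218.0]]
0.01 [[333.0, 224.0], [309.0, 224.0]]
0.02 [[334.0, 230.0], [309.0, 230.0]]
0.03 [[335.0, 238.0], [308.0, 238.0]]
0.04 [[335.0, 246.0], [307.0, 246.0]]
0.05 [[336.0, 256.0], [306.0, 256.0]]
open
0 [[385.0, 218.0], [257.0, 218.0]]
0.01 [[389.0, 224.0], [254.0, 224.0]]
0.02 [[393.0, 230.0], [250.0, 230.0]]
0.03 [[397.0, 238.0], [246.0, 238.0]]
0.04 [[402.0, 246.0], [241.0, 246.0]]
0.05 [[407.0, 255.0], [236.0, 255.0]]
```

The pads end about 35 mm behind the reported TCP, judged by both rows and columns. I open slightly, go down a further 26 mm, and close again.

>>> {"api": "play_rows", "payload": {"linear": [[0,0,0],[0,0,0],[0,0,0],[0,0,0]], "turn": [0,0,0,0], "hand": 0.06}}

```text
time: 6.42
tool_pos: [0.5643, 0.1554, 0.1555]
tool_rot: [-0.0, 0.998, -0.061, -0.0]
contact_force: [-0.3, -0.7, -1.3]
gripper_width: 0.7
grasp_force: 0.0
```

>>> {"api": "play_rows", "payload": {"linear": [[0,0,-0.013],[0,0,-0.013],[0,0,0],[0,0,0]], "turn": [0,0,0,0]}}

```text
time: 6.92
tool_pos: [0.5642, 0.1554, 0.1292]
tool_rot: [0.0, 0.998, -0.061, -0.0]
contact_force: [0.6, -0.2, 0.7]
gripper_width: 0.701
grasp_force: 0.0
```

>>> {"api": "play_rows", "payload": {"linear": [[0,0,0],[0,0,0],[0,0,0],[0,0,0],[0,0,0],[0,0,0]], "turn": [0,0,0,0,0,0], "hand": 0.015}}

```text
time: 7.68
tool_pos: [0.5647, 0.1551, 0.1302]
tool_rot: [0.0, 0.998, -0.061, 0.0]
contact_force: [-1.8, -3.8, 5.6]
gripper_width: 0.263
grasp_force: 59.1
```

Tab is gripped (opening 22.5 mm, 59 N). Now the first half of the arc.

>>> {"api": "play_rows", "payload": {"linear": [[-0.005,0.0006,0.0077],[-0.0058,0.0007,0.007],[-0.0065,0.0008,0.0065],[-0.0071,0.0009,0.0056],[-0.0077,0.001,0.0048],[-0.0082,0.001,0.004],[-0.0085,0.001,0.003],[-0.0088,0.0011,0.0021]], "turn": [0,0,0,0,0,0,0,0]}}

```text
time: 8.68
tool_pos: [0.505, 0.1626, 0.1688]
tool_rot: [0.0, 0.998, -0.061, -0.001]
contact_force: [3.1, -1.6, -16.4]
gripper_width: 0.256
grasp_force: 59.0
```

>>> {"api": "play_rows", "payload": {"linear": [[-0.009,0.0011,0.0],[-0.0091,0.0011,-0.001],[-0.009,0.0011,-0.0009],[-0.0088,0.0011,-0.0019],[-0.0086,0.0011,-0.0028],[-0.0083,0.001,-0.0038],[-0.0078,0.001,-0.0047],[-0.0072,0.0009,-0.0055]], "turn": [0,0,0,0,0,0,0,0]}}

```text
time: 9.68
tool_pos: [0.4383, 0.171, 0.1492]
tool_rot: [-0.0, 0.998, -0.061, -0.0]
contact_force: [-0.2, 0.3, 0.1]
gripper_width: 0.172
grasp_force: 0.0
```

```bash
python3 - <<'E'
from h import *
s=state(); a=grab_frame("wrist")[150:350,200:440]; b=grab_frame("scene")[140:250,310:442]
save("c5",np.hstack([cv2.resize(cv2.convertScaleAbs(a,alpha=1.8),(400,333),interpolation=3),cv2.resize(cv2.convertScaleAbs(b,alpha=2.5),(400,333),interpolation=3)]))
print(s["tool_pos"],s["contact_force"],s["gripper_width"])
E
```

```text
[0.43833881 0.17103931 0.14919845] [-0.21502237  0.30431143  0.10141224] 0.17180138876614398
```

View pics/c5.png

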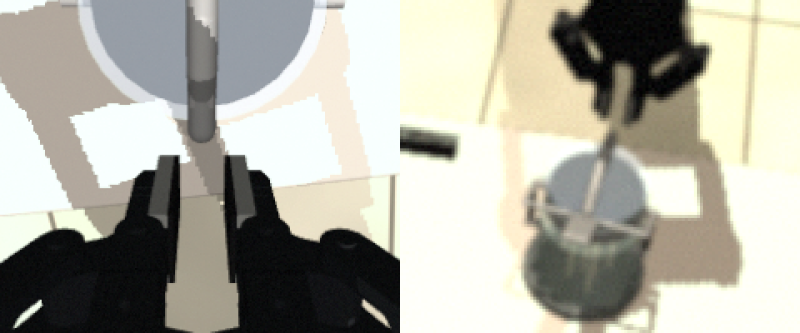

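The tab slipped out and the clasp sprang back: the scene panel shows it leaning back at crop (590,225), and the fingers are empty. A firmer way is to shut the fingers, go behind the tab and push it over. I'll go up and back behind it first.

>>> {"api": "play_rows", "payload": {"linear": [[0,0,0.045],[0,0,0.045],[0.041,-0.005,0],[0.041,-0.005,0],[0.041,-0.005,0],[0.042,-0.005,0],[0,0,0],[0,0,0]], "turn": [0,0,0,0,0,0,0,0], "hand": 0.0}}

```text
time: 10.78
tool_pos: [0.6035, 0.151, 0.2392]
tool_rot: [0.0, 0.998, -0.061, -0.001]
contact_force: [-0.5, -0.2, -0.6]
gripper_width: 0.003
grasp_force: 0.0
```

>>> {"api": "play_rows", "payload": {"linear": [[0,0,-0.038],[0,0,-0.038],[0,0,-0.038],[0,0,0],[0,0,0]], "turn": [0,0,0,0,0]}}

```text
time: 11.4
tool_pos: [0.6045, 0.1513, 0.1278]
tool_rot: [-0.0, 0.998, -0.061, 0.001]
contact_force: [-0.1, 1.3, 0.2]
gripper_width: -0.002
grasp_force: 0.0
```

```bash
python3 - <<'E'
from h import *
s=state(); a=grab_frame("wrist")[190:390,200:440]; b=grab_frame("scene")[140:250,310:442]
save("c6",np.hstack([cv2.resize(cv2.convertScaleAbs(a,alpha=1.8),(400,333),interpolation=3),cv2.resize(cv2.convertScaleAbs(b,alpha=2.5),(400,333),interpolation=3)]))
print(s["tool_pos"],s["contact_force"],s["gripper_width"])
E
```

```text
[0.60447596 0.15131355 0.1277748 ] [-0.05358187  1.26361929  0.21597994] -0.0015256587546795925
```

View pics/c6.png

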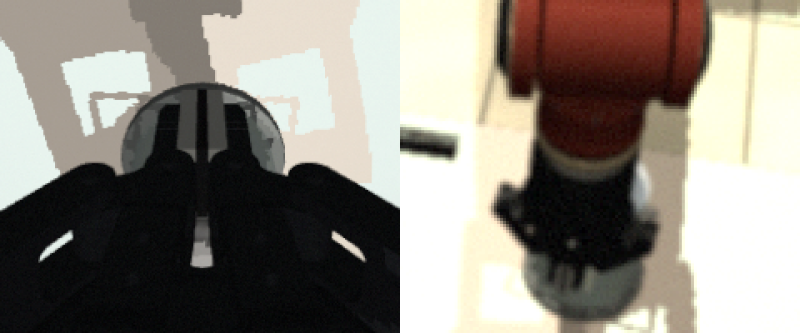

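The shut fingers are now down behind the tab, with the tab and lid hidden in front of them. I push forward, rising as the clasp comes up.

>>> {"api": "play_rows", "payload": {"linear": [[-0.0084,0.001,0],[-0.0084,0.001,0],[-0.0109,0.0013,0.005],[-0.0109,0.0013,0.005],[-0.0109,0.0013,0.005],[-0.0109,0.0013,0.005],[-0.0109,0.0013,0.005],[-0.0109,0.0013,0.005]], "turn": [0,0,0,0,0,0,0,0]}}

```text
time: 12.5
tool_pos: [0.5238, 0.1612, 0.1595]
tool_rot: [-0.001, 0.998, -0.061, 0.004]
contact_force: [1.6, 0.8, 2.6]
gripper_width: 0.001
grasp_force: 1.1
```

>>> {"api": "play_rows", "payload": {"linear": [[-0.0099,0.0012,0.005],[-0.0099,0.0012,0.001],[-0.0099,0.0012,0],[-0.0099,0.0012,0],[-0.0099,0.0012,0],[-0.0099,0.0012,0],[0,0,0]], "turn": [0,0,0,0,0,0,0]}}

```text
time: 13.38
tool_pos: [0.4617, 0.168, 0.1615]
tool_rot: [0.0, 0.998, -0.061, -0.0]
contact_force: [0.1, -1.1, 0.5]
gripper_width: -0.002
grasp_force: 0.0
```

```bash
python3 - <<'E'
from h import *
s=state(); a=grab_frame("wrist")[130:380,170:470]; b=grab_frame("scene")[140:250,310:442]
save("c7",np.hstack([cv2.resize(cv2.convertScaleAbs(a,alpha=1.8),(400,333),interpolation=3),cv2.resize(cv2.convertScaleAbs(b,alpha=2.5),(400,333),interpolation=3)]))
print(s["tool_pos"],s["contact_force"],s["gripper_width"])
E
```

```text
[0.4616683  0.16803784 0.16150293] [ 0.05130078 -1.07914384  0.51954788] -0.0015139366224030287
```

View pics/c7.png

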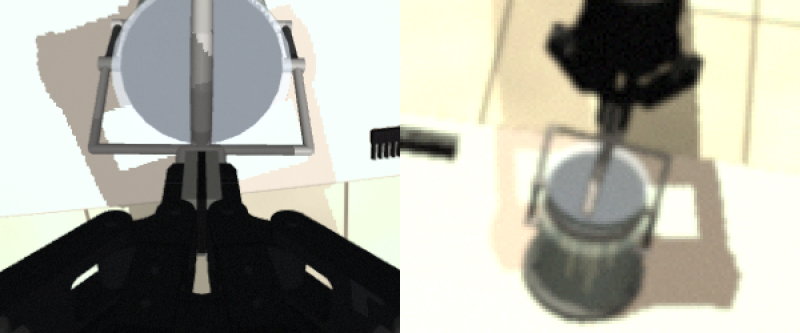

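The clasp is over the front now: wrist-crop crossbar from (92,150) to (310,150), free of the fingers with no contact force. I retreat up and back, then measure the angle.

>>> {"api": "play_rows", "payload": {"linear": [[0.004,0,0.02],[0,0,0.04],[0,0,0.05],[0.02,0,0.04],[0,0,0],[0,0,0]], "turn": [0,0,0,0,0,0]}}

```text
time: 14.22
tool_pos: [0.4865, 0.1678, 0.3118]
tool_rot: [0.0, 0.998, -0.061, -0.0]
contact_force: [-0.1, 0.2, 0.1]
gripper_width: -0.001
grasp_force: 0.0
```

```bash
python3 - <<'E'
from h import *
s=state(); im=grab_frame("wrist"); t=grab_frame("top")
y=np.radians(-7);J=np.array([[np.cos(y),-np.sin(y),0],[np.sin(y),np.cos(y),0],[0,0,1]])
for lean in(23,30,35,40):
    l=np.radians(lean);P=[np.r_[.492,.1625,.135]+J@np.array([-.05*np.sin(l),q,.05*np.cos(l)]) for q in(.052,-.052)]
    s0=dict(s,tool_pos=[.4617,.1680,.1615])
    print(lean,"c7 view",proj("wrist",P,s0).round(1).tolist(),"now",proj("wrist",P,s).round(1).tolist(),"top",proj("top",P).round(1).tolist())
a=im[130:330,200:440];b=t[150:260,190:322]
save("c8",np.hstack([cv2.resize(cv2.convertScaleAbs(a,alpha=1.8),(400,333),interpolation=3),cv2.resize(cv2.convertScaleAbs(b,alpha=2),(400,333),interpolation=3)]))
print(s["time"],s["tool_pos"],s["contact_force"])
E
```

```text
23 c7 view [[237.5, 229.5], [410.8, 229.6]] now [[278.9, 194.1], [371.2, 194.2]] top [[230.8, 212.1], [270.2, 217.6]]
30 c7 view [[239.5, 235.8], [408.5, 235.9]] now [[279.4, 198.0], [370.5, 198.1]] top [[230.7, 214.2], [270.0, 219.7]]
35 c7 view [[241.1, 239.5], [406.8, 239.6]] now [[279.9, 200.4], [370.0, 200.5]] top [[230.6, 215.7], [269.9, 221.1]]
40 c7 view [[242.7, 242.5], [405.1, 242.6]] now [[280.3, 202.5], [369.5, 202.6]] top [[230.7, 217.0], [269.8, 222.5]]
14.225 [0.48646449 0.16783209 0.31177294] [-0.13416115  0.16126199  0.06605168]
```

View pics/c8.png

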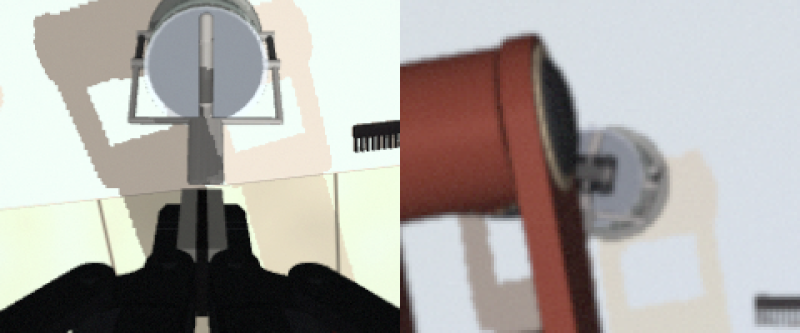

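Wrist view: the crossbar is at crop row 121 (image row 202.6), which matches the 40° home lean (predicted 202.5), and the tab is free with no contact. Handing in.

```bash
python3 -c "
from plant import *
print(job_done())"
```

```text
the job is handed in; nothing more can be done
None
```

The tall jar's clasp is fully home: it measures 40° to the front, past its dead point, and the gripper has let go and stands clear. My first pinch slipped and the clasp fell back, so I pushed it over from behind with shut fingers. No move went near the shorter jar's clasp, pump, cup or comb, though I took no closing picture of all of them. The job was handed in at about 14 s.

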